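Set the corner jig and hold a bearing bracket in it

ROBOT

A 6-joint arm with a two-finger parallel gripper is mounted at the origin on a cart in front of the work surface, level with it; the furniture and walls round the work are solid. World frame = base frame: x ahead of the robot, y to its left, z up, the work surface at z = 0. Lengths are in m, angles in rad, forces in N, time in s.
With the tool pointing down it reaches from about 0.275 to 0.825 m from the base axis. Payload 4.9 kg.
Tool frame: the origin (TCP) lies midway between the tips of the shut fingers; the grasp point (between the pads) lies 19 mm behind it; z points along the fingers, y is the line along which they close (so a half turn about z gives the same grasp; the last joint's range is limited). The gripper opens to 85 mm and grips with 20 to 120 N. Pads are 22 mm wide; open, the fingers measure 114 mm over their backs; the gripper's body (76 mm by 85 mm) begins 54 mm behind the grasp point. The pads swing forward as they close: fully open they stand 13 mm farther back than shut.
Start: joints at [0.976, 0.326, -0.193, 1.052, 0, 1.437], TCP at [0.245, 0.493, 0.21] pointing down, gripper open.
Joint ranges: [-2.65, 2.65], [-0.97, 1.79], [-1.3, 1.35], [-1.93, 2.1], [-1.47, 1.37], [-3.14, 3.14]. Speed limits (rad/s): [2.57, 2.57, 3.14, 3.14, 3.14, 3.14].

INTERFACE

Orientations are given as a 3x3 rotation matrix whose columns are the frame's x, y, z axes.
In Python, from cell import manip gives the robot as it stands.
- The arm moves only by the shell command python3 -m inch 'ROWS' [OPENING] [FORCE]. ROWS is a JSON object of lists of equal length, an entry for each row: "slide": the shift along the tool's x, y, z in m, a list of three; "rotation": the turn, a rotation vector about the tool's x, y, z in degrees, a list of three. In form: {"slide": [[x, y, z], ...], "rotation": [[ax, ay, az], ...]}. A call has 1 to 10 rows; each row is the pose to reach, as a shift and turn from the pose commanded when the call began, along the tool's axes at that moment; what a row does not reach only later rows make up. A row lasts 1/10 s, in which the tool goes at most 50 mm and 8.59 degrees, less where a joint would pass 70% of its speed; a pose out of reach is approached as far as the arm can. A call with a gripper value outside its range is refused whole. OPENING is the opening, from 0 (shut) to 1 (fully open), set as the call begins (- or left out, the last holds). The fingers move at their own pace and stop on an object; FORCE is the grip in N (left out, the last holds). Time passes only in rows, so rows that repeat a pose let the fingers close. It gives the time, the measured TCP pose, the force, the opening and the grip force at its end, in the units of the state.
- manip.state(): the state, without advancing time (a new reading comes with each control period).
- manip.capture(name): name is "scene" or "top" or "wrist"; returns the picture (400x640x3 uint8, red, green, blue); there is no depth.
- manip.camera_info(name): a dict with "camera_matrix" (3x3 intrinsics, pixels), "R" (3x3) and "t" (3): a world point X has camera coordinates R X + t. Camera axes: x right, y down, z forward; pixel columns grow to the right and rows downward; lengths in m; the calibration is good to about 2 mm. A picture is of the moment at which its call begins: read the wrist's pose just before it. camera_info takes no time and is no camera call; for the wrist camera it gives the pose at the moment of the call.
- manip.hand_in(): hands the job in; it is judged then, once.
The state is a dict: "t": time; "joint_pos": joint angles; "joint_vel": joint speeds; "joint_efforts": joint torques, N m; "eef_pos": TCP position; "ee_rot": TCP orientation; "wrist_force": force on the tool from outside, world axes, zero at the start; "wrist_torque": the same for the moment, N m; "grip_width": finger opening in m; "finger_force": force on a finger pad.
Only numpy, scipy, OpenCV 4.12 (cv2) and the standard library are available. Lean on these libraries where they do the work, as an engineer would, in place of code of your own. Each camera call takes 0.05 s, during which the arm holds its last target. There are 200 camera calls.

TASK

The bolt holes of the green bearing bracket are to be marked in the wooden corner jig: first slide the jig's blue stop by its black knob along the rail, fully home against the red end stop. Then pick up the bracket, set its foot flat on the board and press it snugly into the corner, its long side flush against the long fixed fence and its short end against the bar of the stop. Finish while still holding it pressed against both (do not let go), without ramming it into the fences and without disturbing the other things on the table.

Things in the scene. Friction and masses are not known exactly. Their poses are not given: they have to be found in the camera images.
- jig: Corner jig, fixed to the table: smooth lacquered plywood board 200 x 290 x 12 mm; the bracket's machined foot slides easily on it and along the fences (friction about 0.2). Origin at the centre of its underside on the table, z up; y (long way of the board) runs along the long fence and points to the red end stop; x points across the board towards the long fence.
- long_fence: Fixed aluminium long fence on the board, 17 mm thick, 270 mm long, 20 mm high above the board; axes as the jig's; origin at the centre of its underside, so its working face lies 8.5 mm towards -x.
- stop_bar (a point): Aluminium bar of the blue sliding stop, 94 mm long (along the jig's x, square to the long fence), 14 mm thick; it moves with the stop; top 21.5 mm above the board. Axes as the jig's, origin under its centre at board height; its working face lies 7 mm towards -y.
- slide (a joint): Position of the blue stop on its rail in m: 0 = farthest from the red end stop, 0.12 = fully home against the red end stop; grows as the stop moves along the jig's +y. About 3 N of sliding friction, it stays where it is left. It starts between 0 and 0.06.
- knob (a point): Centre of the black upright knob on the blue stop, 26 mm diameter and 36 mm tall, to be gripped from above (centre 70 mm above the table, knob top 88 mm, underside 52 mm, carriage top below it 43 mm above the table). It lies behind the long fence, 33 mm beyond the fence's working face, and moves with the stop. Axes as the jig's.
- corner (a point): The inner corner on the board's top (12 mm above the table), where the working face of the long fence meets the working face of the stop bar when the stop is fully home; fixed to the jig, axes as the jig's. The bracket belongs on the -x, -y side of it.
- bracket_center (a point): Green loose bearing bracket, about 0.45 kg (may be 0.3 to 0.6): foot 60 (x) x 90 (y) x 16 mm high, with an upright in the middle 26 mm thick (x), 44 mm wide (y), its rounded top 62 mm above the foot's underside. The upright is taken across its 26 mm (along the bracket's x). Same after half a turn. The point is the centre, 31 mm above the underside; y along the foot's long side, z up. Seated, it lies 30 mm (x) and 45 mm (y) from the corner point and 31 mm above it.
- grease_tub_center (a point): White tub with green lid, 70 mm diameter, 56 mm high; its centre. A loose bystander, to be left alone.
- oil_filter_center (a point): White oil filter can, 67 mm diameter, 91 mm high; its centre. A loose bystander, to be left alone.
- tape_measure_center (a point): Yellow tape measure, 68 x 83 x 37 mm; its centre. A loose bystander, to be left alone.
- torch_center (a point): Black pocket torch lying down, 35 x 127 x 36 mm; its centre. A loose bystander, to be left alone.

How it is judged:
By the outcome, as a careful person would: the job done as asked, in the order asked, and still so for the second after the job is handed in, while the arm keeps its last pose, push and grip.
It also fails if it takes over 58 s, if anything falls off the work surface, if the arm or the gripper's body presses on something with over 40 N, if the wrist force passes 120 N, or if a joint passes its speed limit or range.

## Working session

There is one attempt and no reset: what is moved stays moved. The work goes in short steps, Python scripts to look and compute and a shell command to move; the robot and the scene stay as the last step left them, time stands still between calls to the robot, and variables do not carry over. Pictures are saved under pics/ and viewed, at most 14 in all, crops included, and the job is handed in when it is done.

```bash
mkdir -p pics; ls
python3 - <<'E'
from cell import manip
import cv2,numpy as np
for n in("scene","top"):
    im=manip.capture(n); cv2.imwrite(f"pics/{n}0.png",im[:,:,::-1])
    print(n,manip.camera_info(n))
s=manip.state();print(s["t"],s["eef_pos"],s["ee_rot"])
a=cv2.imread("pics/top0.png")
E
```

```text
pics
scene {'camera_matrix': array([[427.04549862,   0.        , 325.18515389],
       [  0.        , 427.04549862, 201.54774267],
       [  0.        ,   0.        ,   1.        ]]), 'R': array([[ 0.71644351, -0.69724878, -0.02351227],
       [-0.40646446, -0.38978842, -0.82634837],
       [ 0.56700559,  0.60158883, -0.56266823]]), 't': array([-0.33166292,  0.25766996,  1.0319306 ])}
top {'camera_matrix': array([[488.37784806,   0.        , 323.72242897],
       [  0.        , 488.37784806, 205.89269367],
       [  0.        ,   0.        ,   1.        ]]), 'R': array([[ 2.40650437e-02, -9.99710391e-01,  8.47191562e-05],
       [-9.92168779e-01, -2.38938913e-02, -1.22597696e-01],
       [ 1.22564215e-01,  2.86626320e-03, -9.92456446e-01]]), 't': array([-0.01737885,  0.49844043,  1.39972352])}
0.1 [0.24426706 0.49217685 0.20897723] [[-8.95670173e-01  4.44718089e-01 -8.73361587e-04]
 [ 4.44718899e-01  8.95669263e-01 -1.29291589e-03]
 [ 2.07260045e-04 -1.54642660e-03 -9.99998783e-01]]
```

View pics/top0.png

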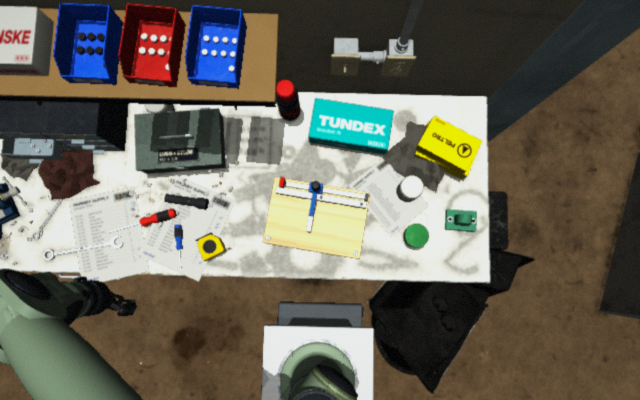

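View pics/scene0.png

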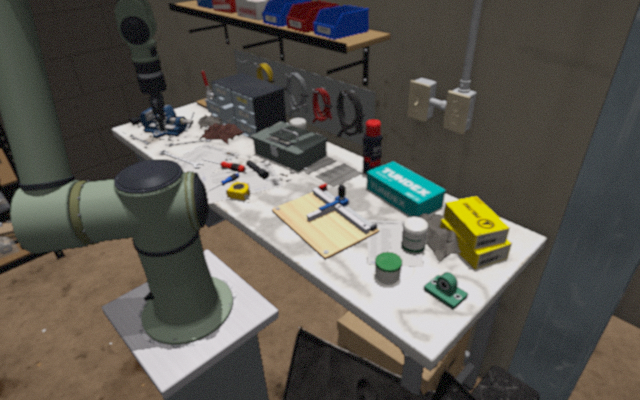

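The top view shows the board at about (265–368, 178–257) px, with the fence on its far side, the red stop at (282,182) and the knob at (316,186). The bracket is at (461,219), the tub at (416,236), the filter at (411,187), the tape measure at (210,246) and the torch at (186,201).

```bash
cat > h.py <<'E'
import numpy as np,cv2
from cell import manip
def ray(ci,u,v,z):
    K,R,t=ci["camera_matrix"],ci["R"],ci["t"]
    c=-R.T@t; d=R.T@np.linalg.solve(K,[u,v,1.]); return c+d*(z-c[2])/d[2]
def blobs(im,lo,hi,roi,amin=20):
    x0,x1,y0,y1=roi; h=cv2.cvtColor(im,cv2.COLOR_BGR2HSV); m=cv2.inRange(h,np.array(lo),np.array(hi)); k=np.zeros_like(m); k[y0:y1,x0:x1]=m[y0:y1,x0:x1]
    cs=cv2.findContours(k,cv2.RETR_EXTERNAL,cv2.CHAIN_APPROX_NONE)[0]
    return [c for c in sorted(cs,key=cv2.contourArea)[::-1] if cv2.contourArea(c)>=amin]
E
python3 - <<'E'
from h import *
im=cv2.imread("pics/top0.png"); ci=manip.camera_info("top")
c=cv2.resize(im[165:265,255:490],None,fx=3.4,fy=3.4,interpolation=cv2.INTER_CUBIC); cv2.imwrite("pics/crop1.png",c)
def show(n,cs,z):
    for c in cs[:2]:
        r=cv2.minAreaRect(c.astype(np.float32)); print(n,cv2.contourArea(c),r[0],[np.round(ray(ci,*p,z),4)[:2].tolist() for p in cv2.boxPoints(r)],np.round(ray(ci,*r[0],z),4)[:2])
show("board",blobs(im,(15,50,120),(30,255,255),(255,380,170,265)),.012)
show("bracket foot",blobs(im,(60,80,20),(95,255,255),(435,490,195,240)),.016)
show("tub",blobs(im,(45,80,20),(95,255,255),(395,435,215,255)),.056)
show("filter",blobs(im,(0,0,190),(180,60,255),(395,428,172,202)),.091)
show("red",blobs(im,(0,120,80),(8,255,255),(270,295,172,195),4),.035)
show("blue",blobs(im,(100,120,60),(125,255,255),(295,340,172,240),4),.033)
show("knob",blobs(im,(0,0,0),(180,255,60),(300,335,172,200),4),.088)
E
```

```text
board 1936.5 (313.0547180175781, 237.54150390625) [[0.389, 0.1738], [0.4709, 0.1617], [0.4239, -0.1266], [0.3427, -0.1125]] [0.4064 0.0238]
board 710.0 (341.3265686035156, 206.6271514892578) [[0.4578, 0.0256], [0.5628, 0.0124], [0.5426, -0.1414], [0.438, -0.1268]] [ 0.5001 -0.0576]
bracket foot 513.0 (460.5, 220.0) [[0.497, -0.367], [0.4991, -0.4527], [0.4398, -0.4519], [0.4378, -0.3666]] [ 0.4683 -0.4095]
tub 413.0 (416.00006103515625, 235.50003051757812) [[0.4156, -0.2238], [0.4641, -0.2709], [0.4179, -0.318], [0.3698, -0.2709]] [ 0.4168 -0.2709]
filter 522.5 (411.0, 186.5) [[0.5099, -0.2053], [0.5927, -0.2048], [0.5949, -0.2953], [0.5121, -0.2951]] [ 0.5522 -0.2501]
red 34.0 (281.7099914550781, 181.52999877929688) [[0.5543, 0.128], [0.5819, 0.1251], [0.5803, 0.1115], [0.5527, 0.1144]] [0.5673 0.1197]
blue 111.5 (313.2115478515625, 198.9423065185547) [[0.4739, 0.052], [0.5693, 0.0359], [0.5628, -0.0005], [0.4675, 0.016]] [0.5182 0.0259]
knob 48.5 (315.5, 186.5) [[0.5589, 0.0292], [0.5594, 0.0094], [0.5336, 0.0088], [0.5332, 0.0285]] [0.5462 0.019 ]
```

View pics/crop1.png

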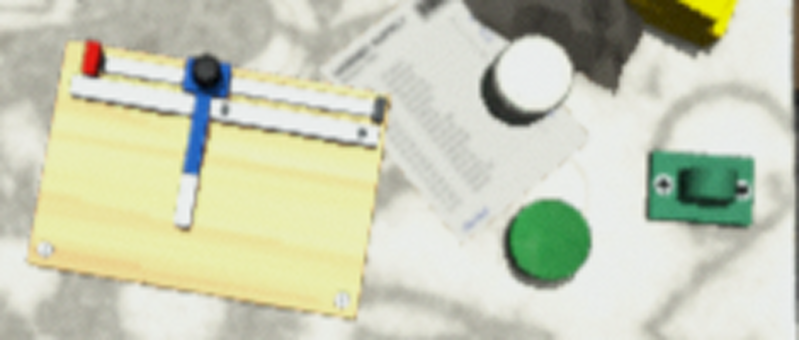

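The crop shows the board's corners at about (66,42), (388,97), (355,318) and (28,262), and the knob top at (207,68). The bracket's foot spans (650–752, 152–226) and is nearly square to the world axes. I'll move over the jig so the wrist camera can measure it.

```bash
python3 - <<'E'
from h import *
ci=manip.camera_info("top")
P=lambda u,v,z:ray(ci,255+(u+.5)/3.4-.5,165+(v+.5)/3.4-.5,z)[:2]
c=[P(*p,.012) for p in((66,42),(388,97),(355,318),(28,262))]
for i in range(4):
    d=c[i]-c[(i+1)%4]; print(c[i].round(4),np.linalg.norm(d).round(4),np.degrees(np.arctan2(d[0],d[1])).round(1))
print("mean",np.mean(c,0),"knob",P(207,68,.088),"filter",P(534,73,.091))
E
python3 -m inch '{"slide":[[-0.03,-0.02,-0.01],[-0.06,-0.045,-0.02],[-0.1,-0.07,-0.04],[-0.14,-0.1,-0.04],[-0.18,-0.13,-0.04],[-0.22,-0.155,-0.04],[-0.26,-0.185,-0.04],[-0.3,-0.21,-0.04],[-0.34,-0.24,-0.04],[-0.37,-0.26,-0.04]],"rotation":[[0,0,7],[0,0,15],[0,0,23],[0,0,31],[0,0,39],[0,0,47],[0,0,55],[0,0,62],[0,0,68],[0,0,72.6]]}' 1
python3 - <<'E'
from h import *
ci=manip.camera_info("wrist"); im=manip.capture("wrist"); cv2.imwrite("pics/w1.png",im[:,:,::-1])
import json; s=manip.state(); print(s["t"],s["eef_pos"],s["ee_rot"],s["grip_width"]); np.savez("w1.npz",**ci); print(ci)
E
```

```text
[0.5844 0.1452] 0.2867 8.4
[ 0.5424 -0.1385] 0.1948 97.7
[ 0.3493 -0.1125] 0.2865 -171.7
[0.3906 0.171 ] 0.1955 -82.4
mean [0.46668025 0.01630487] knob [0.55155099 0.01905879] filter [ 0.55337833 -0.25211183]
t: 1.1
eef_pos: [0.461, 0.0926, 0.2495]
ee_rot: [[0.162, 0.987, -0.0], [0.987, -0.162, -0.0], [-0.0, -0.0, -1.0]]
wrist_force: [0.9, 0.1, -0.0]
grip_width: 0.0855
finger_force: 0.0
1.15 [0.46375819 0.08903424 0.24938485] [[ 0.16789582  0.985803    0.00185584]
 [ 0.98579874 -0.16788793 -0.00380598]
 [-0.00344037  0.00246849 -0.99999104]] 0.08519599253114267
{'camera_matrix': array([[349.68639501,   0.        , 320.1618452 ],
       [  0.        , 349.68639501, 202.03343965],
       [  0.        ,   0.        ,   1.        ]]), 'R': array([[ 0.98668048, -0.16266697, -0.00104468],
       [-0.15600733, -0.94806558,  0.27718834],
       [-0.04607981, -0.27333335, -0.96081504]]), 't': array([-0.43986911,  0.11158582,  0.4639323 ])}
```

View pics/w1.png

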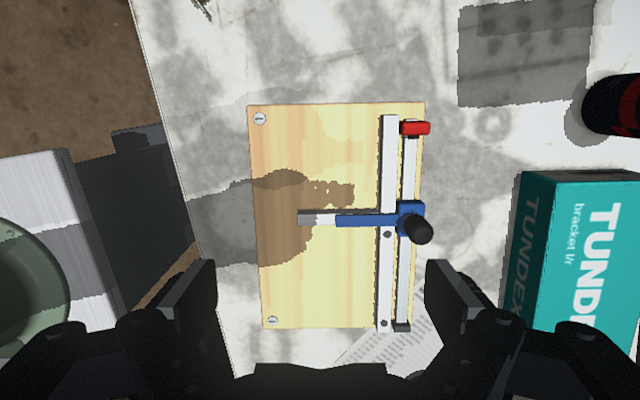

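The wrist view is clear. The board's left edge runs (247,104)–(263,328), the fence lies at about cols 380–397, the red stop is at (414,128), the knob top at (421,232) and the bar at (298–335, 218).

Run:
```python
from h import *
ci=dict(np.load("w1.npz")); im=cv2.imread("pics/w1.png"); hsv=cv2.cvtColor(im,cv2.COLOR_BGR2HSV); S=hsv[:,:,1].astype(int);V=hsv[:,:,2].astype(int)
print(S[150,370:430].tolist(),V[150,370:430].tolist());print(S[250,240:270].tolist());print(S[290,370:430].tolist())
cc=-ci["R"].T@ci["t"];print("cam",cc)
def line(pts,z):
    p=np.array([ray(ci,u,v,z)[:2] for u,v in pts]); vx,vy,x0,y0=cv2.fitLine(p.astype(np.float32),cv2.DIST_HUBER,0,.001,.001).ravel()
    if vy<0: vx,vy=-vx,-vy
    return np.array([x0,y0]),np.array([vx,vy]),p
L=[];F=[];G=[]
for r in list(range(120,195))+list(range(250,315)):
    a=np.where(S[r,375:392]<45)[0]
    if len(a): F.append((375+a[0]-.5,r))
    g=np.where((S[r,388:404]>45)|(V[r,388:404]<110))[0]
    if len(g): G.append((388+g[0]-.5,r))
for r in range(110,320):
    a=np.where(S[r,238:275]>60)[0]
    if len(a):L.append((238+a[0]-.5,r))
for n,q,z in(("left",L,.012),("fence base",F,.012),("fence right",G,.032)):
    o,d,p=line(q,z);nn=np.array([d[1],-d[0]]);print(n,len(q),o.round(4),np.degrees(np.arctan2(d[0],d[1])).round(2),"resid",np.std((p-o)@nn).round(4),"off",(o@nn).round(4))
for n,lo,hi,roi,z in(("red",(0,120,60),(8,255,255),(395,435,115,140),.03),("knob",(0,0,0),(180,255,48),(395,440,210,250),.088),("bar",(0,0,90),(180,40,255),(290,336,205,230),.0335)):
    for c in blobs(im,lo,hi,roi,5)[:2]:
        print(n,cv2.boundingRect(c),[ray(ci,*p,z)[:2].round(4).tolist() for p in cv2.boxPoints(cv2.minAreaRect(c))])
c=cv2.resize(im[95:340,360:440],None,fx=2.4,fy=2.4,interpolation=cv2.INTER_CUBIC)
cv2.imwrite("pics/c2.png",np.hstack([c,np.zeros((c.shape[0],10,3),np.uint8),cv2.resize(im[190:260,285:445],None,fx=3.5,fy=3.5,interpolation=cv2.INTER_CUBIC)[:, :].copy()[:245] if 0 else np.zeros((c.shape[0],10,3),np.uint8)]))
```

```text
[71, 76, 78, 79, 78, 71, 60, 62, 104, 86, 28, 7, 8, 8, 5, 7, 5, 6, 6, 6, 6, 4, 5, 4, 7, 8, 9, 3, 67, 62, 58, 70, 88, 72, 16, 6, 8, 7, 4, 7, 9, 8, 8, 9, 9, 13, 8, 77, 68, 65, 69, 85, 60, 6, 11, 11, 12, 12, 9, 12] [225, 226, 225, 226, 226, 227, 232, 215, 118, 115, 54, 39, 132, 235, 236, 233, 232, 231, 231, 231, 231, 232, 232, 230, 232, 232, 237, 220, 194, 231, 236, 230, 128, 32, 159, 248, 234, 231, 231, 233, 231, 229, 227, 229, 230, 233, 220, 226, 226, 226, 228, 224, 191, 159, 163, 162, 164, 167, 166, 171]
[15, 12, 12, 12, 15, 12, 12, 15, 17, 15, 15, 17, 15, 19, 15, 8, 38, 98, 91, 89, 90, 87, 87, 89, 90, 92, 89, 89, 88, 90]
[67, 65, 61, 59, 66, 88, 18, 27, 5, 3, 4, 6, 3, 6, 6, 7, 6, 6, 6, 6, 9, 8, 73, 73, 75, 81, 27, 16, 12, 13, 13, 12, 12, 12, 11, 10, 13, 19, 12, 80, 63, 59, 67, 57, 9, 4, 4, 4, 4, 3, 3, 4, 2, 4, 22, 16, 14, 20, 26, 13]
cam [0.47279638 0.16104667 0.41436332]
left 210 [0.3712 0.0402] 8.31 resid 0.0004 off 0.3614
fence base 140 [0.519  0.0145] 8.31 resid 0.0004 off 0.5114
fence right 140 [0.5362 0.0186] 8.28 resid 0.0003 off 0.528
red (401, 121, 29, 15) [[0.5546, 0.1268], [0.5842, 0.122], [0.583, 0.1072], [0.5531, 0.1121]]
knob (404, 214, 29, 31) [[0.5296, 0.0335], [0.549, 0.0458], [0.5665, 0.0164], [0.5469, 0.0034]]
bar (297, 213, 39, 13) [[0.4263, 0.0441], [0.4692, 0.0371], [0.467, 0.0227], [0.4236, 0.0298]]
```

View pics/c2.png

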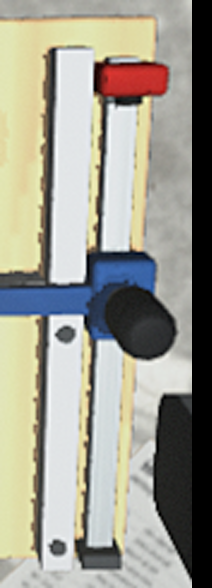

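```bash
python3 -m inch '{"slide":[[-0.02,0.035,0],[-0.035,0.07,0.02],[-0.054,0.099,0.05],[-0.054,0.099,0.08],[-0.054,0.099,0.08],[-0.054,0.099,0.08],[-0.054,0.099,0.08]],"rotation":[[0,0,-1.4],[0,0,-1.4],[0,0,-1.4],[0,0,-1.4],[0,0,-1.4],[0,0,-1.4],[0,0,-1.4]]}' 1 60
python3 - <<'E'
from h import *
s=manip.state(); ci=manip.camera_info("wrist"); im=manip.capture("wrist"); cv2.imwrite("pics/w2.png",im[:,:,::-1]); np.savez("w2.npz",**ci)
n=np.array([.9895,-.1444]);e=np.array([.1444,.9895]);p=s["eef_pos"][:2]
print(s["t"],s["eef_pos"],np.degrees(np.arctan2(*s["ee_rot"][1::-1,1])),"n",p@n,"e",p@e)
c1=dict(np.load("w1.npz"))
print(ray(c1,422.5,231.6,.088))
E
```

```text
t: 1.85
eef_pos: [0.5502, 0.027, 0.1714]
ee_rot: [[0.131, 0.991, 0.002], [0.991, -0.131, -0.0], [0.0, 0.002, -1.0]]
wrist_force: [0.6, -0.2, 0.1]
grip_width: 0.0856
finger_force: 0.0
1.85 [0.55017782 0.02696671 0.17135047] -7.545167614723375 n 0.5405069625045895 e 0.10612923360449181
[0.55267041 0.02144297 0.088     ]
```

View pics/w2.png

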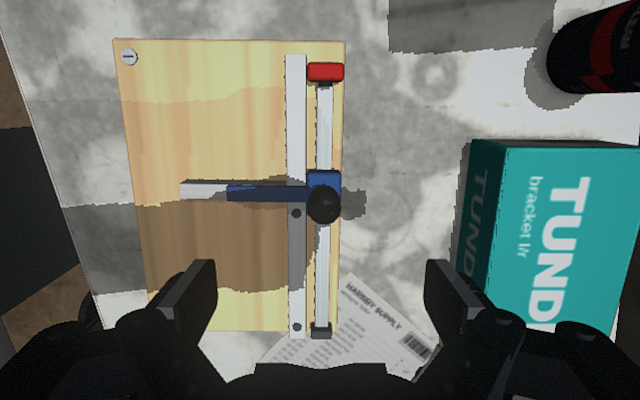

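The knob lies midway between the fingers in column, with its top at about (323,203). The box on the right is well clear, so I'll descend and grip.

```bash
python3 -m inch '{"slide":[[-0.0066,0.0032,0.02],[-0.0066,0.0032,0.05],[-0.0066,0.0032,0.08],[-0.0066,0.0032,0.105],[-0.0066,0.0032,0.12],[-0.0066,0.0032,0.12],[-0.0066,0.0032,0.12]],"rotation":[[0,0,-0.5],[0,0,-0.5],[0,0,-0.5],[0,0,-0.5],[0,0,-0.5],[0,0,-0.5],[0,0,-0.5]]}' 1 60
python3 -m inch '{"slide":[[0,0,0],[0,0,0],[0,0,0],[0,0,0],[0,0,0],[0,0,0],[0,0,0],[0,0,0]],"rotation":[[0,0,0],[0,0,0],[0,0,0],[0,0,0],[0,0,0],[0,0,0],[0,0,0],[0,0,0]]}' 0 60
```

```text
t: 2.6
eef_pos: [0.5529, 0.0198, 0.0511]
ee_rot: [[0.123, 0.992, 0.002], [0.992, -0.123, -0.0], [0.0, 0.002, -1.0]]
wrist_force: [-0.4, -0.5, 0.3]
grip_width: 0.0852
finger_force: 0.0
t: 3.4
eef_pos: [0.5523, 0.0194, 0.0505]
ee_rot: [[0.124, 0.992, 0.001], [0.992, -0.124, -0.0], [0.0, 0.001, -1.0]]
wrist_force: [-1.6, -0.4, 5.0]
grip_width: 0.0227
finger_force: 58.6
```

```bash
python3 -m inch '{"slide":[[0.006,0.0001,0],[0.014,0.0003,0],[0.022,0.0004,0],[0.03,0.0006,0],[0.038,0.0008,0],[0.046,0.0009,0],[0.052,0.001,0],[0.057,0.0011,0],[0.06,0.0012,0],[0.06,0.0012,0]],"rotation":[[0,0,0],[0,0,0],[0,0,0],[0,0,0],[0,0,0],[0,0,0],[0,0,0],[0,0,0],[0,0,0],[0,0,0]]}'
python3 - <<'E'
from h import *
s=manip.state(); ci=manip.camera_info("wrist"); im=manip.capture("wrist"); cv2.imwrite("pics/w3.png",im[:,:,::-1])
E
```

```text
t: 4.4
eef_pos: [0.5609, 0.0786, 0.0505]
ee_rot: [[0.123, 0.992, 0.001], [0.992, -0.123, -0.001], [-0.001, 0.001, -1.0]]
wrist_force: [-1.2, -0.7, 6.4]
grip_width: 0.023
finger_force: 58.6
```

View pics/w3.png

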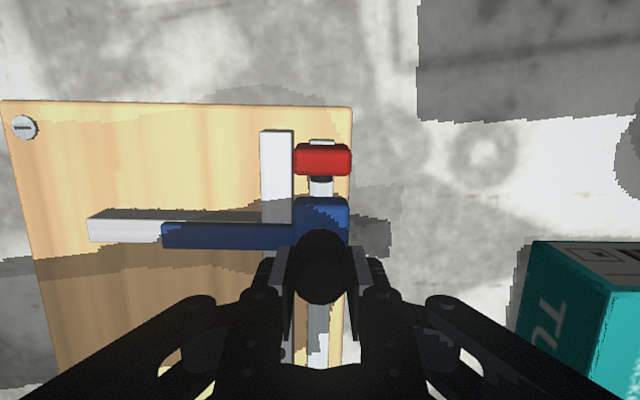

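The stop has moved with the knob. The red stop's near side is at row 183 and the carriage at about row 198, so roughly 10 mm is left; I'll creep in.

```bash
Z='"rotation":[[0,0,0],[0,0,0],[0,0,0],[0,0,0]]}'
python3 -m inch '{"slide":[[0.003,0,0],[0.006,0.0001,0],[0.007,0.0001,0],[0.008,0.0002,0]],"rotation":[[0,0,0],[0,0,0],[0,0,0],[0,0,0]]}' | grep -E "pos|force"
python3 -m inch '{"slide":[[0.0005,0,0],[0.001,0,0],[0.0015,0,0],[0.002,0,0]],"rotation":[[0,0,0],[0,0,0],[0,0,0],[0,0,0]]}' | grep -E "pos|force"
python3 -m inch '{"slide":[[0.0005,0,0],[0.001,0,0],[0.0015,0,0],[0.002,0,0]],"rotation":[[0,0,0],[0,0,0],[0,0,0],[0,0,0]]}' | grep -E "pos|force"
```

```text
eef_pos: [0.5619, 0.0858, 0.0505]
wrist_force: [-2.2, -3.0, 5.7]
finger_force: 58.7
eef_pos: [0.5622, 0.0877, 0.0505]
wrist_force: [-2.3, -3.2, 6.1]
finger_force: 58.6
eef_pos: [0.5624, 0.0891, 0.0505]
wrist_force: [-2.3, -4.6, 5.6]
finger_force: 58.7
```

```bash
python3 -m inch '{"slide":[[0.0005,0,0],[0.001,0,0],[0.0015,0,0],[0.002,0,0]],"rotation":[[0,0,0],[0,0,0],[0,0,0],[0,0,0]]}' | grep -E "pos|force"
python3 -m inch '{"slide":[[0.0005,0,0],[0.001,0,0],[0.0015,0,0],[0.002,0,0]],"rotation":[[0,0,0],[0,0,0],[0,0,0],[0,0,0]]}' | grep -E "pos|force"
```

```text
eef_pos: [0.5624, 0.089, 0.0505]
wrist_force: [-2.5, -11.4, 6.5]
finger_force: 58.7
eef_pos: [0.5624, 0.089, 0.0505]
wrist_force: [-3.4, -16.5, 7.8]
finger_force: 58.8
```

The position has stopped at y = 0.089 while the force climbs to 16 N, so the stop is home after about 70 mm of travel. I'll back off the push, release and rise.

```bash
python3 -m inch '{"slide":[[-0.002,0,0],[-0.0035,0,0],[-0.0035,0,0]],"rotation":[[0,0,0],[0,0,0],[0,0,0]]}' | grep -E "pos|force"
python3 -m inch '{"slide":[[0,0,0],[0,0,0],[0,0,0],[0,0,0],[0,0,-0.01],[0,0,-0.04],[0,0,-0.08],[0,0,-0.12],[0,0,-0.15],[0,0,-0.15]],"rotation":[[0,0,0],[0,0,0],[0,0,0],[0,0,0],[0,0,0],[0,0,0],[0,0,0],[0,0,0],[0,0,0],[0,0,0]]}' 1
python3 - <<'E'
from h import *
s=manip.state(); ci=manip.camera_info("wrist"); im=manip.capture("wrist"); cv2.imwrite("pics/w4.png",im[:,:,::-1]); np.savez("w4.npz",**ci)
E
```

```text
eef_pos: [0.5624, 0.089, 0.0505]
wrist_force: [-1.9, -5.2, 6.0]
finger_force: 58.7
t: 7.75
eef_pos: [0.5655, 0.0915, 0.2054]
ee_rot: [[0.123, 0.992, 0.009], [0.992, -0.123, 0.0], [0.002, 0.009, -1.0]]
wrist_force: [0.6, -0.5, -0.1]
grip_width: 0.085
finger_force: 0.0
```

View pics/w4.png

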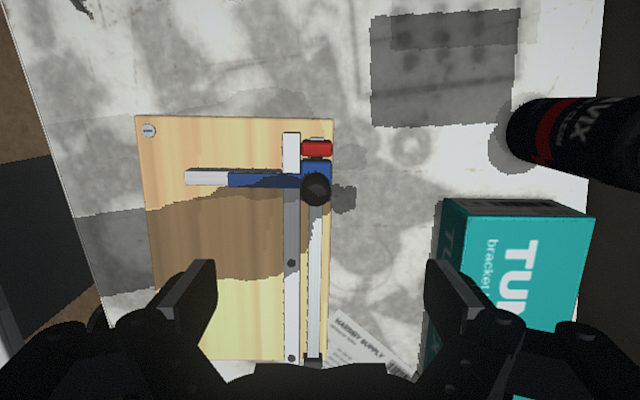

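The blue carriage touches the red stop (rows 157–160), so it is home. The bar's white end spans about (186–228, 169–184). Next is the bracket.

```bash
python3 -m inch '{"slide":[[-0.03,-0.002,0],[-0.075,-0.005,0],[-0.12,-0.008,0],[-0.17,-0.011,0],[-0.22,-0.014,0],[-0.27,-0.017,0],[-0.32,-0.02,0],[-0.37,-0.023,0],[-0.42,-0.026,0],[-0.46,-0.029,0]],"rotation":[[0,0,-1],[0,0,-2],[0,0,-3],[0,0,-4],[0,0,-5],[0,0,-6],[0,0,-7],[0,0,-7],[0,0,-7],[0,0,-7]]}' | head -2
python3 -m inch '{"slide":[[-0.02,-0.003,0],[-0.035,-0.003,0],[-0.045,-0.003,0],[-0.045,-0.003,0],[-0.045,-0.003,0]],"rotation":[[0,0,0],[0,0,0],[0,0,0],[0,0,0],[0,0,0]]}'
cat > br.py <<'E'
from h import *
import sys
f=sys.argv[1]
s=manip.state(); ci=manip.camera_info("wrist"); im=manip.capture("wrist")[:,:,::-1].copy(); cv2.imwrite(f"pics/{f}.png",im); np.savez(f+".npz",**ci)
print(s["t"],s["eef_pos"],"yaw",np.degrees(np.arctan2(*s["ee_rot"][1::-1,1])))
print("cam",-ci["R"].T@ci["t"])
for c in blobs(im,(60,70,20),(95,255,255),(0,640,0,400),300):
    r=cv2.minAreaRect(c); print(cv2.contourArea(c),r[0],[ray(ci,*p,.016)[:2].round(4).tolist() for p in cv2.boxPoints(r)])
E
python3 br.py w5
python3 - <<'E'
from h import *
ci=dict(np.load("w4.npz")); im=cv2.imread("pics/w4.png"); n=np.array([.9895,-.1444]);e=np.array([.1444,.9895])
for c in blobs(im,(0,0,150),(180,40,255),(180,232,160,195),50):
    r=cv2.minAreaRect(c); print(cv2.boundingRect(c),[(lambda p:(round(p@n,4),round(p@e,4)))(ray(ci,*p,.0335)[:2]) for p in cv2.boxPoints(r)])
E
```

```text
t: 8.8
eef_pos: [0.4752, -0.3637, 0.1984]
t: 9.3
eef_pos: [0.4741, -0.4053, 0.1995]
ee_rot: [[0.0, 1.0, -0.0], [1.0, -0.0, 0.001], [0.001, -0.0, -1.0]]
wrist_force: [-0.4, 0.5, 0.1]
grip_width: 0.0855
finger_force: 0.0
9.3 [ 0.47408657 -0.40527405  0.19948826] yaw -0.012597432721742838
cam [ 0.47450566 -0.33611276  0.36450605]
4879.0 (251.5, 34.0) [[0.3753, -0.249], [0.4509, -0.2491], [0.4497, -0.3058], [0.3702, -0.3057]]
4601.5 (315.73419189453125, 179.08258056640625) [[0.436, -0.4563], [0.4426, -0.3673], [0.5009, -0.3701], [0.4985, -0.4595]]
(184, 171, 44, 15) [(np.float64(0.4139), np.float64(0.161)), (np.float64(0.4154), np.float64(0.1743)), (np.float64(0.4574), np.float64(0.174)), (np.float64(0.4564), np.float64(0.1606))]
```

View pics/w5.png

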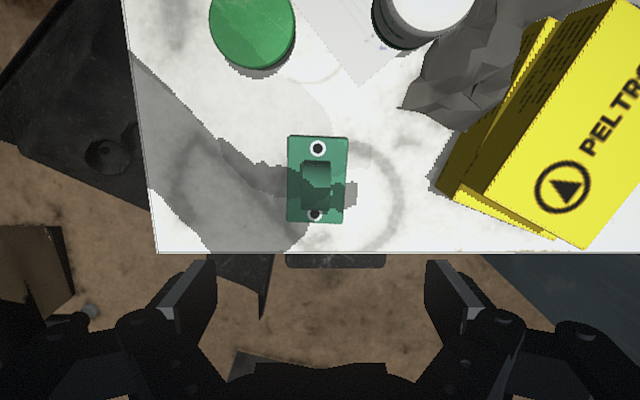

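The bracket's foot is at about (287–348, 136–223), with holes at (317,148) and (315,214). It is turned only slightly, so I'll get its yaw from the holes and edges.

Run:
```python
from h import *
ci=dict(np.load("w5.npz")); im=cv2.imread("pics/w5.png")
g=cv2.cvtColor(im,cv2.COLOR_BGR2HSV)
m=cv2.inRange(g,np.array((60,70,20)),np.array((95,255,255)))
A=[];B=[]
for r in range(145,215):
    x=np.where(m[r,270:360])[0]+270
    A.append(ray(ci,x[0]-.5,r,.016)[:2]);B.append(ray(ci,x[-1]+.5,r,.016)[:2])
for q in(A,B):
    f=cv2.fitLine(np.array(q,np.float32),cv2.DIST_HUBER,0,.001,.001).ravel(); print(f, np.degrees(np.arctan(f[0]/f[1])))
T=[];
for c in range(292,344):
    y=np.where(m[125:235,c])[0]+125; T.append((*ray(ci,c,y[0]-.5,.016)[:2],*ray(ci,c,y[-1]+.5,0.016)[:2]))
T=np.array(T,np.float32)
for q in(T[:,:2],T[:,2:]):
    f=cv2.fitLine(np.ascontiguousarray(q),cv2.DIST_HUBER,0,.001,.001).ravel(); print(f, np.degrees(np.arctan(f[1]/f[0])))
w=cv2.inRange(g,np.array((0,0,150)),np.array((180,60,255)))
k=np.zeros_like(w);k[138:222,297:340]=w[138:222,297:340]
for c in cv2.findContours(k,cv2.RETR_EXTERNAL,cv2.CHAIN_APPROX_NONE)[0]:
    if len(c)>8: p=cv2.boundingRect(c);u=(p[0]+p[2]/2-.5,p[1]+p[3]/2-.5);print(p,ray(ci,*u,.016))
```

```text
[ 0.04642006  0.998922    0.4404001  -0.41118196] 2.6606293
[ 0.0537984   0.99855185  0.4992057  -0.40769958] 3.0839097
[ 0.99882317 -0.04850008  0.46782434 -0.36860445] -2.7799404
[ 0.99912435 -0.04183999  0.46730605 -0.45796943] -2.3979545
(314, 214, 9, 8) [ 0.47173834 -0.4529726   0.016     ]
(309, 140, 17, 17) [ 0.47092578 -0.38026642  0.016     ]
```

```bash
python3 -m inch '{"slide":[[-0.008,-0.0046,0.02],[-0.008,-0.0046,0.05],[-0.008,-0.0046,0.09],[-0.008,-0.0046,0.125],[-0.008,-0.0046,0.15],[-0.008,-0.0046,0.165],[-0.008,-0.0046,0.175],[-0.008,-0.0046,0.175],[-0.008,-0.0046,0.175]],"rotation":[[0,0,2.7],[0,0,2.7],[0,0,2.7],[0,0,2.7],[0,0,2.7],[0,0,2.7],[0,0,2.7],[0,0,2.7],[0,0,2.7]]}' 1 80
python3 -m inch '{"slide":[[0,0,0],[0,0,0],[0,0,0],[0,0,0],[0,0,0],[0,0,0],[0,0,0],[0,0,0]],"rotation":[[0,0,0],[0,0,0],[0,0,0],[0,0,0],[0,0,0],[0,0,0],[0,0,0],[0,0,0]]}' 0 80
```

```text
t: 10.25
eef_pos: [0.4696, -0.4146, 0.0255]
ee_rot: [[0.048, 0.999, 0.001], [0.999, -0.048, -0.001], [-0.001, 0.001, -1.0]]
wrist_force: [-0.5, -0.3, 0.0]
grip_width: 0.0855
finger_force: 0.0
t: 11.05
eef_pos: [0.4694, -0.415, 0.0254]
ee_rot: [[0.049, 0.999, 0.001], [0.999, -0.049, -0.001], [-0.001, 0.001, -1.0]]
wrist_force: [-0.9, 0.9, 5.9]
grip_width: 0.0239
finger_force: 80.2
```

```bash
python3 -m inch '{"slide":[[0,0,-0.01],[0,0,-0.03],[0,0,-0.06],[0,0,-0.09],[0,0,-0.115],[0,0,-0.13],[0.02,0,-0.13],[0.05,0,-0.13],[0.09,-0.003,-0.13],[0.13,-0.004,-0.13]],"rotation":[[0,0,0],[0,0,0],[0,0,0],[0,0,0],[0,0,0],[0,0,0],[0,0,0],[0,0,0],[0,0,1],[0,0,2]]}' 
python3 -m inch '{"slide":[[0.045,-0.002,0],[0.09,-0.004,0],[0.135,-0.006,0],[0.18,-0.008,0],[0.22,-0.011,0],[0.255,-0.012,0],[0.28,-0.012,0],[0.3,-0.012,0],[0.31,-0.012,0],[0.31,-0.012,0]],"rotation":[[0,0,1],[0,0,2],[0,0,3],[0,0,3.5],[0,0,3.5],[0,0,3.5],[0,0,3.5],[0,0,3.5],[0,0,3.5],[0,0,3.5]]}'
python3 - <<'E'
from h import *
s=manip.state();R=s["ee_rot"];p=s["eef_pos"];n=np.array([.9895,-.1444]);e=np.array([.1444,.9895])
print(p,"yaw",np.degrees(np.arctan2(R[1,1],R[0,1])),"n,e",p[:2]@n,p[:2]@e,s["wrist_force"],s["wrist_torque"])
im=manip.capture("wrist");cv2.imwrite("pics/w6.png",im[:,:,::-1])
E
```

```text
t: 12.05
eef_pos: [0.4702, -0.283, 0.154]
ee_rot: [[0.086, 0.996, -0.002], [0.996, -0.086, 0.001], [0.001, -0.002, -1.0]]
wrist_force: [1.5, 0.2, -4.4]
grip_width: 0.0239
finger_force: 79.2
t: 13.05
eef_pos: [0.4848, 0.0261, 0.1544]
ee_rot: [[0.142, 0.99, -0.001], [0.99, -0.143, -0.0], [-0.0, -0.001, -1.0]]
wrist_force: [1.1, -0.8, -3.4]
grip_width: 0.0236
finger_force: 79.2
[0.48480704 0.02611826 0.15443378] yaw -8.192548497099075 n,e 0.4759450933729456 0.09585015215591412 [ 1.09607919 -0.78058499 -3.42705686] [-0.0792645  -0.0261184   0.03006758]
```

View pics/w6.png

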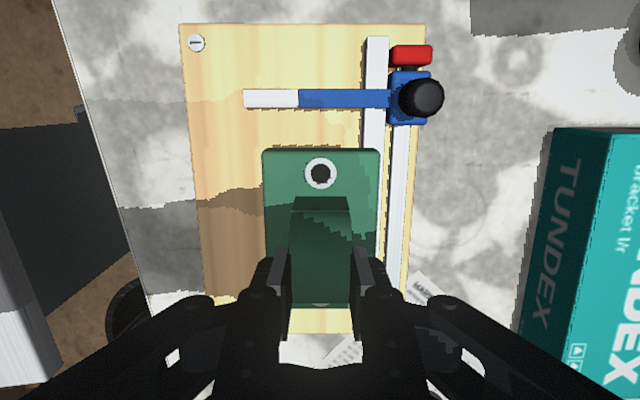

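The bracket is held straight, its foot at (262–380, 148–305), parallel to the fence with roughly 5 mm of side clearance. I'll shift away from the fence before lowering.

```bash
python3 -m inch '{"slide":[[0,-0.006,0],[0,-0.01,0.02],[0,-0.01,0.05],[0,-0.01,0.08],[0,-0.01,0.1],[0,-0.01,0.108],[0,-0.01,0.112],[0,-0.01,0.112]],"rotation":[[0,0,0],[0,0,0],[0,0,0],[0,0,0],[0,0,0],[0,0,0],[0,0,0],[0,0,0]]}' | grep -E "pos|force"
python3 -m inch '{"slide":[[0,0,0.001],[0,0,0.002],[0,0,0.003],[0,0,0.004]],"rotation":[[0,0,0],[0,0,0],[0,0,0],[0,0,0]]}' | grep -E "pos|force"
python3 -m inch '{"slide":[[0,0,0.0005],[0,0,0.001],[0,0,0.0015],[0,0,0.002]],"rotation":[[0,0,0],[0,0,0],[0,0,0],[0,0,0]]}' | grep -E "pos|force"
```

```text
eef_pos: [0.4757, 0.0263, 0.043]
wrist_force: [0.3, -0.3, -2.9]
finger_force: 79.3
eef_pos: [0.4757, 0.0268, 0.039]
wrist_force: [0.8, 0.1, -4.3]
finger_force: 79.3
eef_pos: [0.4758, 0.0267, 0.0373]
wrist_force: [-3.1, 0.2, 8.7]
finger_force: 81.0
```

```bash
python3 -m inch '{"slide":[[0,0.003,0],[0,0.006,0],[0,0.009,0],[0,0.011,0],[0,0.011,0]],"rotation":[[0,0,0],[0,0,0],[0,0,0],[0,0,0],[0,0,0]]}' | grep -E "pos|force"
python3 -m inch '{"slide":[[0,0.0005,0],[0,0.001,0],[0,0.0015,0],[0,0.002,0],[0,0.002,0]],"rotation":[[0,0,0],[0,0,0],[0,0,0],[0,0,0],[0,0,0]]}' | grep -E "pos|force"
python3 -m inch '{"slide":[[0,0.0005,0],[0,0.001,0],[0,0.0015,0],[0,0.002,0],[0,0.002,0]],"rotation":[[0,0,0],[0,0,0],[0,0,0],[0,0,0],[0,0,0]]}' | grep -E "pos|force"
```

```text
eef_pos: [0.4876, 0.025, 0.0374]
wrist_force: [-0.8, 0.5, 4.7]
finger_force: 80.5
eef_pos: [0.489, 0.0248, 0.0374]
wrist_force: [-1.1, 0.4, 6.9]
finger_force: 80.6
eef_pos: [0.4894, 0.0248, 0.0374]
wrist_force: [-5.8, 0.9, 11.3]
finger_force: 81.3
```

Fence contact is at n = 0.4807, against 0.481 predicted. Now I'll slide along to the bar.

```bash
python3 -m inch '{"slide":[[0.002,0,0],[0.005,0,0],[0.008,0,0],[0.011,0,0],[0.013,0,0],[0.015,0,0],[0.015,0,0]],"rotation":[[0,0,0],[0,0,0],[0,0,0],[0,0,0],[0,0,0],[0,0,0],[0,0,0]]}' | grep -E "pos|rot|force"
python3 -m inch '{"slide":[[0.0005,0,0],[0.001,0,0],[0.0015,0,0],[0.002,0,0]],"rotation":[[0,0,0],[0,0,0],[0,0,0],[0,0,0]]}' | grep -E "pos|force"
python3 -m inch '{"slide":[[0.0005,0,0],[0.001,0,0],[0.0015,0,0],[0.002,0,0]],"rotation":[[0,0,0],[0,0,0],[0,0,0],[0,0,0]]}' | grep -E "pos|force"
python3 -m inch '{"slide":[[0.0005,0,0],[0.001,0,0],[0.0015,0,0],[0.002,0,0]],"rotation":[[0,0,0],[0,0,0],[0,0,0],[0,0,0]]}' | grep -E "pos|force"
```

```text
eef_pos: [0.4915, 0.0389, 0.0374]
ee_rot: [[0.144, 0.99, -0.002], [0.99, -0.144, -0.002], [-0.002, -0.001, -1.0]]
wrist_force: [-5.9, -2.8, 11.6]
finger_force: 81.3
eef_pos: [0.4917, 0.0405, 0.0373]
wrist_force: [-5.9, -2.8, 11.9]
finger_force: 81.3
eef_pos: [0.492, 0.0425, 0.0373]
wrist_force: [-5.5, -2.4, 11.9]
finger_force: 81.3
eef_pos: [0.4922, 0.0442, 0.0373]
wrist_force: [-7.3, -4.9, 12.2]
finger_force: 81.3
```

```bash
python3 -m inch '{"slide":[[0.0005,0,0],[0.001,0,0],[0.0015,0,0],[0.0015,0,0]],"rotation":[[0,0,0],[0,0,0],[0,0,0],[0,0,0]]}' | grep -E "pos|force"
python3 -m inch '{"slide":[[0.0005,0.0005,0],[0.001,0.001,0],[0.0015,0.0015,0],[0.0015,0.0015,0]],"rotation":[[0,0,0],[0,0,0],[0,0,0],[0,0,0]]}' | grep -E "pos|rot|force"
python3 - <<'E'
from h import *
print(manip.state()["wrist_torque"])
im=manip.capture("wrist")[:,:,::-1];cv2.imwrite("pics/w7.png",im)
E
```

```text
eef_pos: [0.4922, 0.0441, 0.0373]
wrist_force: [-7.3, -7.6, 12.5]
finger_force: 81.4
eef_pos: [0.4923, 0.0441, 0.0374]
ee_rot: [[0.146, 0.989, -0.005], [0.989, -0.146, -0.009], [-0.01, -0.004, -1.0]]
wrist_force: [-11.3, -10.6, 18.0]
finger_force: 82.1
[-2.36694445  2.32973814  0.16886661]
```

View pics/w7.png

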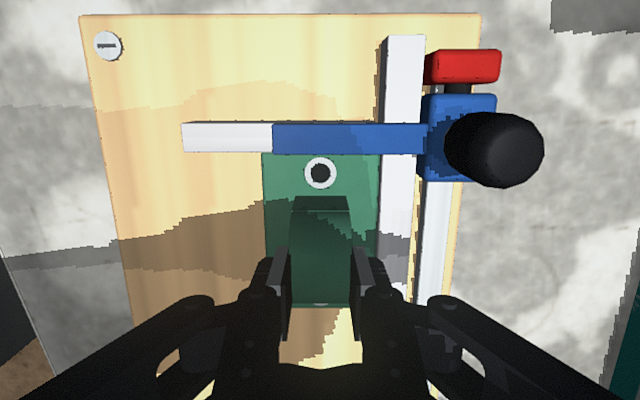

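The foot sits against the bar (row 153) and the fence (col 380). A small dark gap shows between the red stop and the carriage at (458,88). I'll check that the stop hasn't moved off home by measuring the gap here and in the earlier home picture.

Run:
```python
from h import *
n=np.array([.9895,-.1444]);e=np.array([.1444,.9895])
def f(ci,im,broi,rroi,groi):
    for nm,lo,hi,roi,z in(("bar",(0,0,140),(180,45,255),broi,.0335),("red",(0,120,60),(8,255,255),rroi,.043),("blue",(100,100,40),(125,255,255),groi,.043)):
        for c in blobs(im,lo,hi,roi,50)[:1]:
            x,y,w,h=cv2.boundingRect(c);pts=[(x+w/2,y-.5),(x+w/2,y+h-.5)];print(nm,(x,y,w,h),[round(ray(ci,*p,z)[:2]@e,4) for p in pts])
f(dict(np.load("w4.npz")),cv2.imread("pics/w4.png"),(180,232,160,195),(295,340,130,165),(303,340,150,190))
ci=manip.camera_info("wrist");f(ci,cv2.imread("pics/w7.png"),(180,270,115,160),(420,510,40,90),(425,500,85,185))
a=cv2.imread("pics/w4.png")[125:205,270:350];b=cv2.imread("pics/w7.png")[35:195,380:540]
cv2.imwrite("pics/cmp.png",np.hstack([cv2.resize(a,(400,400),interpolation=2),cv2.resize(b,(400,400),interpolation=2)]))
```

```text
bar (184, 171, 44, 15) [np.float64(0.1748), np.float64(0.1598)]
red (301, 142, 32, 15) [np.float64(0.206), np.float64(0.192)]
blue (303, 160, 29, 27) [np.float64(0.1892), np.float64(0.1631)]
bar (181, 123, 89, 30) [np.float64(0.1746), np.float64(0.1605)]
red (431, 49, 71, 34) [np.float64(0.2053), np.float64(0.1918)]
blue (425, 93, 72, 89) [np.float64(0.1877), np.float64(0.1483)]
```

View pics/cmp.png

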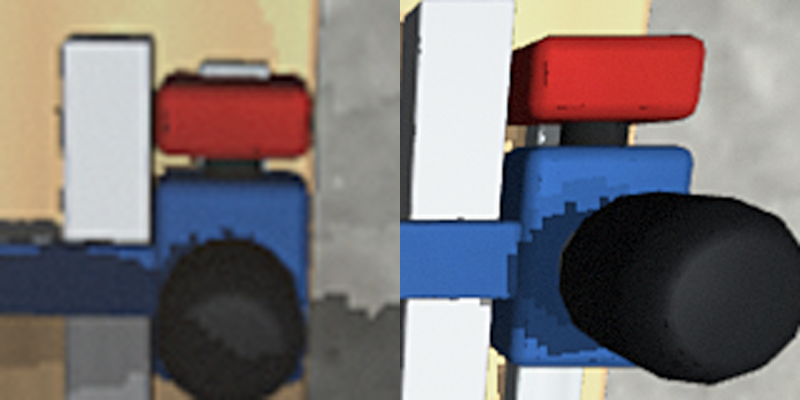

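In both pictures a dark bumper fills the gap between the red stop and the carriage, and the bar is at the same place (0.1605–0.1746 against 0.1598–0.1748). The stop is still home. The last check is the tool's tilt.

```bash
python3 -m inch '{"slide":[[0,0,0],[0,0,0],[0,0,0]],"rotation":[[0,0,0],[0,0,0],[0,0,0]]}'
python3 - <<'E'
from cell import manip
s=manip.state();print(s["ee_rot"].round(4),s["wrist_torque"],s["joint_vel"].round(4))
E
```

```text
t: 19.25
eef_pos: [0.4922, 0.0441, 0.0374]
ee_rot: [[0.146, 0.989, -0.005], [0.989, -0.146, -0.009], [-0.01, -0.004, -1.0]]
wrist_force: [-10.7, -11.3, 17.4]
grip_width: 0.0241
finger_force: 82.0
[[ 0.146   0.9893 -0.0052]
 [ 0.9892 -0.146  -0.0092]
 [-0.0099 -0.0038 -0.9999]] [-2.28982099  2.37469947  0.12489772] [-0.0008  0.0019 -0.0021 -0.0004  0.0002  0.0005]
```

```bash
python3 -m inch '{"slide":[[0,0,0],[0,0,0],[0,0,0],[0,0,0],[0,0,0]],"rotation":[[-0.1,0.2,0],[-0.15,0.4,0],[-0.2,0.6,0],[-0.2,0.6,0],[-0.2,0.6,0]]}'
python3 - <<'E'
from cell import manip
s=manip.state();print(s["ee_rot"].round(4),s["wrist_torque"],s["joint_vel"].round(4))
E
```

```text
t: 19.75
eef_pos: [0.4923, 0.0444, 0.0373]
ee_rot: [[0.146, 0.989, -0.0], [0.989, -0.146, 0.001], [0.001, -0.0, -1.0]]
wrist_force: [-11.2, -10.8, 17.5]
grip_width: 0.024
finger_force: 82.0
[[ 1.459e-01  9.893e-01 -1.000e-04]
 [ 9.893e-01 -1.459e-01  1.200e-03]
 [ 1.200e-03 -3.000e-04 -1.000e+00]] [-2.28919775  2.43365795  0.11845504] [ 0.     -0.0009  0.0021  0.0012  0.0004  0.0005]
```

Run:
```python
from h import *
cv2.imwrite("pics/w8.png",manip.capture("wrist")[:,:,::-1])
for f in("w6","w7","w8"):
    im=cv2.imread(f"pics/{f}.png"); 
    for c in blobs(im,(0,0,130),(180,70,255),(302,338,155,191),60)[:1]: print(f,cv2.minAreaRect(c)[:2],cv2.moments(c)["m01"]/cv2.moments(c)["m00"])
```

```text
w6 ((320.5, 172.5), (31.0, 31.0)) 172.7392525383452
w7 ((320.0, 172.5), (31.0, 32.0)) 172.38253461128858
w8 ((319.70001220703125, 172.9000244140625), (31.752164840698242, 31.752164840698242)) 172.95064102564103
```

The bracket hasn't shifted in the grip, it is level, and it is pressed with about 11 N on each face. Handing in.

```bash
python3 -c "
from cell import manip
print(manip.hand_in())"
```

```text
the job is handed in; nothing more can be done
None
```

I slid the stop home against the red end stop, then set the bracket flat on the board and handed in still holding it pressed into the corner with about 11 N against the fence and 11 N against the bar; no verdict came back.

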